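# Clamp a shelf foot on the assembly board

### The arm

A 6-joint arm with a two-finger parallel gripper is mounted at the origin on the work surface. World frame = base frame: x ahead of the robot, y to its left, z up, the work surface at z = 0. Lengths are in m, angles in rad, forces in N, time in s.
With the tool pointing down it reaches from about 0.25 to 0.85 m from the base axis. Payload 12.5 kg.
Tool frame: the origin (TCP) lies on the centre line of the jaws, within the pads' length; the fingertips stand 22 mm ahead of it and the grasp point (between the pads) lies 3 mm ahead of it (ctrl.tip_reach is the distance from the TCP to the fingertips, in m); z points along the fingers, x is the direction in which the jaws open and shut, and the axes are right-handed (so a half turn about z gives the same grasp; the last joint's range is limited). The gripper opens to 93 mm and grips with 3 to 60 N. Pads are 15 mm wide; open, the fingers measure 128 mm over their backs; the gripper's body (75 mm by 188 mm) begins 65 mm behind the grasp point.
Start: joints at [-1.261, 0.351, 1.652, -0, 1.139, -0.085], TCP at [0.212, -0.508, 0.241] pointing down, gripper open.
Joint ranges: [-2.75, 2.75], [-0.79, 2.1], [0.01, 2.65], [-1.57, 4.71], [0.07, 3.14], [-2.87, 2.87]. Speed limits (rad/s): [2.22, 2.22, 2.79, 3.14, 3.14, 3.14].

### API

Orientations are given as [roll, pitch, yaw] about the fixed x, y, z axes, in that order (R = Rz(yaw) Ry(pitch) Rx(roll)).
In Python, from cell import ctrl gives the robot as it stands. Calls block until the motion is done:
- ctrl.goto(position, orientation): joint-space move of the TCP to a pose.
- ctrl.move_straight(position, vel=0.15, frame=None, max_force=None): straight line of the TCP; frame=None keeps the orientation; vel is the mean speed in m/s. With max_force (N) it stops when the force on the tool has changed by that much, and returns True; else False.
- ctrl.goto_joints(angles): joint-space move.
- ctrl.ungrasp() and ctrl.grab(): open the fingers fully, or close them until they stop; the grip force is fixed at half the most.
- ctrl.pause(seconds).
- ctrl.ik(position, orientation): joint angles nearest the present ones, or None.
- ctrl.sense(): the state.
- ctrl.grab_frame(name): name is "scene" or "side" or "wrist"; returns a dict with "pixels" (384x512x3 uint8, blue, green, red), "camera_matrix" (3x3 intrinsics, pixels), "extrinsics" (4x4, takes a point from world to camera coordinates). Camera axes: x right, y up, looking along -z (the intrinsics and any distortion apply to the point x, -y, -z); pixel columns grow to the right and rows downward; lengths in m; the calibration is good to about 2 mm. The wrist camera is an equidistant fisheye: a pixel r from the principal point sees the ray r / f radians off the axis. A picture is of the moment at which its call begins. There is no depth.
A pose or a line that the arm cannot do raises ctrl.MotionError and nothing moves.
- ctrl.sign_off(): hands the job in, once; it reports no verdict.
The state is a dict: "time_s": time; "joint_positions": joint angles; "joint_vel": joint speeds; "effort": joint torques, N m; "tcp_pos": TCP position; "orientation": TCP orientation; "wrist_force": force on the tool from outside, world axes, zero at the start; "wrist_torque": the same for the moment, N m; "opening": finger opening in m.
Only numpy, scipy, OpenCV 4.12 (cv2) and the standard library are available. Lean on these libraries where they do the work, as an engineer would, in place of code of your own. Each camera call takes 0.05 s, during which the arm holds its last target. There are 200 camera calls.

### The job

Hang the drilled wooden shelf foot by its hole on the steel stud of the clamping board, lying flat with one small end facing the slotted steel upright and the other facing the clamp's jaw, and let go of it. Then pump the clamp's lever against its handle until the jaw's sprung rubber foot touches the block and is pressed about halfway in, never fully in, and finish while still holding the lever squeezed so that the block stays gripped between foot and upright. Move the jaw with the lever only, not by hand, and leave the other things on the table where they are.

Things in the scene. Friction and masses are not known exactly. Their poses are not given: they have to be found in the camera images.
- foot_block: the shelf foot: pale wooden block 44 (its x) x 60 (its y) x 30 mm high, 0.12 kg nominal, with one vertical through hole of 18 mm diameter in its middle. Origin at the centre of its underside. Lies flat on the table in front of the clamping board, left or right.
- offcut: solid block of the same wood and size as the shelf foot but with no hole, on the other side. Not to be used. Origin at the centre of its underside.
- clamp_board: fixed wooden board 90 (its x) x 350 (its y) x 18 mm thick. In one row along its y, from -y to +y: black handle, lever, grey jaw with rubber foot facing +y, stud, upright. Origin at the centre of its underside, z up. The clamp's body under handle and lever reaches 88 mm above the table.
- stud_foot (a point): where the stud stands on the board's top (18 mm above the table). The stud is an upright steel pin of 12 mm diameter, 45 mm high, its last 8 mm tapered to a blunt 4 mm point. Axes parallel to the board's. A seated block has its underside at this height.
- upright: piece of black slotted steel angle, 95 mm tall and 50 mm wide, fixed upright on the board. Origin at the foot of its flat face, which looks to the board's -y and stands 31.5 mm from the stud's axis, so a block centred on the stud with its 60 mm length along the board's y has 1.5 mm to it (the hole leaves 3 mm play all round the stud).
- foot_face (a point): centre of the front face of the flat rubber foot on the jaw (36 wide x 26 mm high, 35 mm above the table), which meets the block. At the start it is 47 to 67 mm from the stud's axis; the block's end is 30 mm from the hole's axis.
- pad (a joint): how far the rubber foot is pressed back into the jaw, m, 0 (free) to 0.012 (fully in); spring of 1.5 N per mm without preload, so half in is about 9 N.
- lever_bar (a point): centre of the lever's round bar, 128 mm above the table when let go; it swings 18.6 mm along the board's -y towards the handle over the full squeeze, and 1 mm up and down.
- handle_grip (a point): centre of the fixed, rigid handle at the height of the lever's bar (128 mm above the table): upright, 26 wide x 16 mm thick along the board's y, top 154 mm above the table. Over handle and bar: 55 mm along y let go, 36 mm squeezed. Fingers that close evenly about a point 10 mm on the lever side of this one meet the handle only at full squeeze.
- tape: cardboard tape roll 84 mm across, 24 mm high, lying between the wooden blocks; leave alone. Origin under its centre.
- screwdriver: screwdriver 190 mm long lying on the left; leave alone.
- tin: tin can 74 mm across, 100 mm high, on the right; leave alone.
- jar: lidded jar 72 mm across, 90 mm high, front left; leave alone.
- jaw: the clamp's jaw: grey block 36 x 18 x 42 mm, top 66 mm above the table, on a toothed bar that slides along the board's y. Origin at the board's origin when fully drawn back; its y travel towards the stud is 0 to 75 mm and starts at 8 to 28. The bar drags with 4.5 N: it stays when the lever is let go, but holds no more than these. Move it by the lever only.
- trigger: the clamp's black lever, ending in a round bar 14 mm thick, 26 wide. Origin at its pivot, 81.5 mm above the table; turns 0.40 rad about the board's x. Springs back by itself, 3 to 6 N at the bar. Ratchet with 6 mm teeth: a squeeze first takes up to 6 mm of free play, then carries the jaw forward 0.86 mm per mm at the bar; a full pump gains 12 mm, 15 at most. Let go, the jaw stays. 2 to 4 pumps.
Mind the look-alikes: they are no part of the job. What is shaped like the foot_block but green, orange or red is not meant.

How it is judged:
By the outcome, as a careful person would: the job done as asked, in the order asked, and still so for the second after the job is handed in, while the arm keeps its last pose, push and grip.
It also fails if it takes over 72 s, if anything falls off the work surface, if the arm or the gripper's body presses on something with over 40 N, if the wrist force passes 120 N, or if a joint passes its speed limit or range.

## Working session

There is one attempt and no reset: what is moved stays moved. The work goes in short steps, each a Python script; the robot and the scene stay as the last script left them, time stands still between calls to the robot, and variables do not carry over. Pictures are saved under pics/ and viewed, about 8 in all and at most 12, crops included, and the job is handed in when it is done.

```bash
mkdir -p pics; ls
python3 - <<'E'
from cell import ctrl
import cv2,numpy as np,pickle
d={}
for n in("scene","side"):
    f=ctrl.grab_frame(n);d[n]=f;cv2.imwrite(f"pics/{n}0.png",f["pixels"])
    print(n,f["camera_matrix"],f["extrinsics"],[k for k in f])
pickle.dump(d,open("d0.pkl","wb"))
cv2.imwrite("pics/both0.png",cv2.resize(np.vstack([d["scene"]["pixels"],d["side"]["pixels"]]),None,fx=.78,fy=.78))
print(ctrl.sense())
E
```

```text
pics
scene [[475.61353004   0.         256.13594647]
 [  0.         475.61353004 194.37812227]
 [  0.           0.           1.        ]] [[-0.50950837  0.86045648 -0.00398346  0.28039483]
 [-0.60294616 -0.35371646  0.71508083  0.22192826]
 [ 0.61388692  0.36674148  0.69903043 -1.7925126 ]
 [ 0.          0.          0.          1.        ]] ['pixels', 'camera_matrix', 'extrinsics']
side [[490.56025113   0.         253.09616097]
 [  0.         490.56025113 191.83133448]
 [  0.           0.           1.        ]] [[-0.87154618 -0.49029773  0.00392324  0.44289013]
 [ 0.35584579 -0.62700116  0.69299591 -0.27457723]
 [-0.33731444  0.60537401  0.72093085 -1.43575795]
 [ 0.          0.          0.          1.        ]] ['pixels', 'camera_matrix', 'extrinsics']
{'time_s': 0.1, 'joint_positions': array([-1.26061218e+00,  3.51153155e-01,  1.65234271e+00, -1.95636812e-05,
        1.13915297e+00, -8.45560602e-02]), 'joint_vel': array([-2.11149389e-04, -1.41443612e-03, -3.07234851e-03,  6.45740319e-05,
        3.84507379e-04, -2.76861710e-04]), 'effort': array([ 3.27091002e-04, -4.98026991e+01, -2.85704952e+01,  7.00096716e-02,
        2.39017914e-02, -2.60436059e-05]), 'tcp_pos': array([ 0.21146439, -0.50740515,  0.24017787]), 'orientation': array([-3.14152115e+00,  1.05390839e-03, -1.17604789e+00]), 'wrist_force': array([-0.83691038, -0.73192742,  0.03668382]), 'wrist_torque': array([ 0.00388424, -0.02152567, -0.01611139]), 'opening': 0.0930098482712459}
```

View pics/scene0.png

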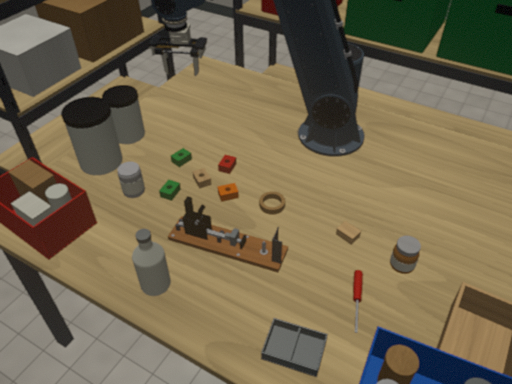

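View pics/side0.png

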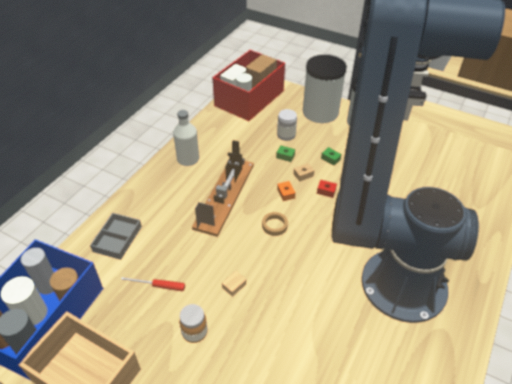

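Candidates are the pale drilled block at scene (202,178), the offcut without a hole at (348,234), green blocks at (180,157) and (170,188), a red one at (228,163) and an orange one at (228,191). I choose the pale one at scene (202,178), side (304,173). Next, a close crop to check it.

```bash
cat > h.py <<'E'
import numpy as np,cv2,pickle
def ray(f,u,v,fish=False):
    K=f["camera_matrix"];E=f["extrinsics"];x=(u-K[0,2])/K[0,0];y=(v-K[1,2])/K[1,1]
    if fish:
        r=np.hypot(x,y);s=np.sinc(r/np.pi);d=np.array([x*s,-y*s,-np.cos(r)])
    else: d=np.array([x,-y,-1.])
    R=E[:3,:3];return -R.T@E[:3,3],R.T@d
def atz(f,u,v,z,fish=False):
    o,d=ray(f,u,v,fish);return o+d*(z-o[2])/d[2]
def proj(f,p,fish=False):
    K=f["camera_matrix"];c=f["extrinsics"][:3]@np.append(p,1.);x,y,z=c[0],-c[1],-c[2]
    if fish:
        r=np.hypot(x,y);s=np.arctan2(r,z)/max(r,1e-9);x,y=x*s,y*s
    else: x,y=x/z,y/z
    return np.array([K[0,0]*x+K[0,2],K[1,1]*y+K[1,2]])
E
python3 - <<'E'
from h import *
d=pickle.load(open("d0.pkl","rb"))
print("blk",atz(d["scene"],202,178,.015),atz(d["side"],304,173,.015))
print("board corners scene",[atz(d["scene"],*p,.018).round(3) for p in((169,236),(185,214),(288,244),(279,267))])
print("board corners side",[atz(d["side"],*p,.018).round(3) for p in((194,224),(218,232),(254,162))])
a=cv2.resize(d["scene"]["pixels"][145:275,150:300],None,fx=4,fy=4,interpolation=2)
cv2.imwrite("pics/crop1.png",a)
E
```

```text
blk [ 0.45261366 -0.26985628  0.015     ] [ 0.45319011 -0.27077636  0.015     ]
board corners scene [array([ 0.715, -0.204,  0.018]), array([ 0.618, -0.217,  0.018]), array([0.562, 0.116, 0.018]), array([0.649, 0.133, 0.018])]
board corners side [array([0.658, 0.12 , 0.018]), array([0.574, 0.11 , 0.018]), array([ 0.634, -0.23 ,  0.018])]
```

View pics/crop1.png

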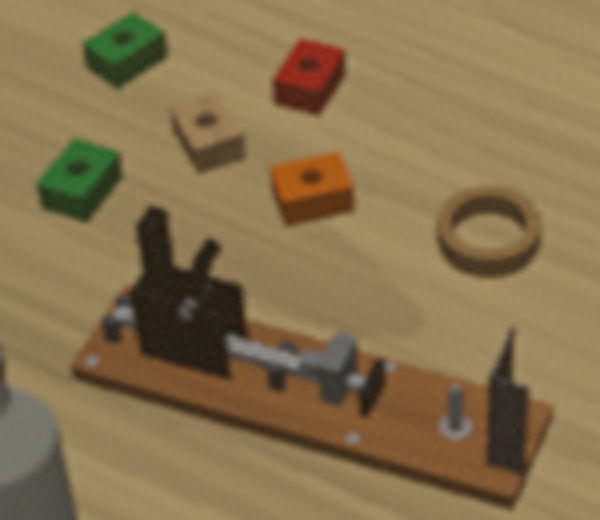

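The crop shows the pale drilled block at crop (207,130) with its hole at (207,120), so the choice holds. Wrist looks next, over the block and over the board.

Run:
```python
from cell import ctrl
from h import *
d={}
print(ctrl.sense()["time_s"])
ctrl.goto([.58,-.02,.30],[np.pi,0,.18-np.pi/2]) if 0 else None
ctrl.goto([.453,-.27,.2],[np.pi,0,-.9]); ctrl.pause(.3); d["w1"]=ctrl.grab_frame("wrist")
w=d["w1"];print(w["camera_matrix"],w["extrinsics"]);s=ctrl.sense();print(s["tcp_pos"],s["orientation"],s["time_s"])
print(proj(w,[.453,-.27,.03],True))
pickle.dump(d,open("d1.pkl","wb"))
cv2.imwrite("pics/w1.png",w["pixels"])
```

```text
0.1
[[297.31863964   0.         258.79537767]
 [  0.         297.31863964 190.5812103 ]
 [  0.           0.           1.        ]] [[ 6.21459051e-01 -7.83446554e-01 -3.79558545e-04 -4.94080528e-01]
 [ 7.57364193e-01  6.00893376e-01 -2.55590746e-01 -1.60119802e-01]
 [ 2.00469764e-01  1.58551719e-01  9.66784995e-01 -3.98380013e-01]
 [ 0.00000000e+00  0.00000000e+00  0.00000000e+00  1.00000000e+00]]
[ 0.45279719 -0.27039542  0.20003603] [-3.14159045e+00 -8.28943912e-05 -9.00740200e-01] 1.7333
[257.8333864  178.50795318]
```

View pics/w1.png

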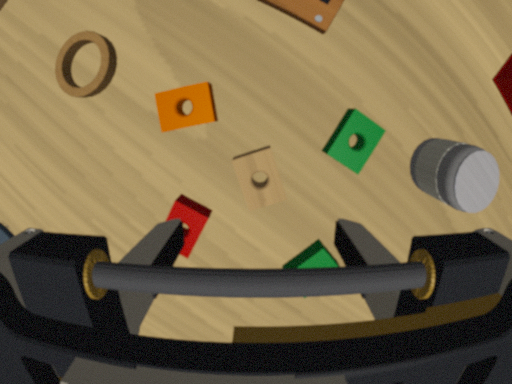

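Run:
```python
from cell import ctrl
from h import *
d=pickle.load(open("d1.pkl","rb"))
w=d["w1"]
a=cv2.resize(w["pixels"][135:220,215:300],None,fx=4.5,fy=4.5,interpolation=2)
ctrl.goto([.63,-.03,.27],[np.pi,0,.177-np.pi/2]); ctrl.pause(.3); w=d["w2"]=ctrl.grab_frame("wrist")
s=ctrl.sense();print(s["tcp_pos"],s["orientation"],s["joint_positions"],s["time_s"])
pickle.dump(d,open("d1.pkl","wb"))
b=w["pixels"]
c=np.zeros((383+0,800,3),np.uint8);c[:382,:382]=a[:382,:382]
cv2.imwrite("pics/blk.png",a)
cv2.imwrite("pics/w2.png",cv2.resize(b[60:300],None,fx=1.56,fy=1.56,interpolation=2))
```

```text
[ 0.62988973 -0.03049588  0.26997083] [ 3.14150787e+00 -2.72274011e-06 -1.39434586e+00] [-1.22168717e-01  4.73355774e-01  1.39406890e+00 -2.88028740e-05
  1.27424821e+00  1.27218556e+00] 3.2583
```

View pics/blk.png

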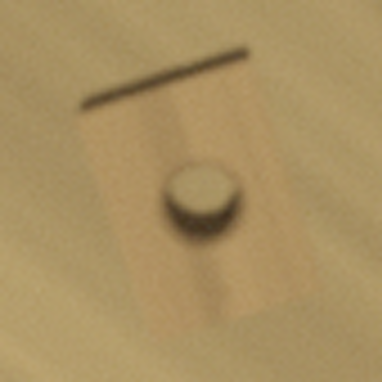

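View pics/w2.png

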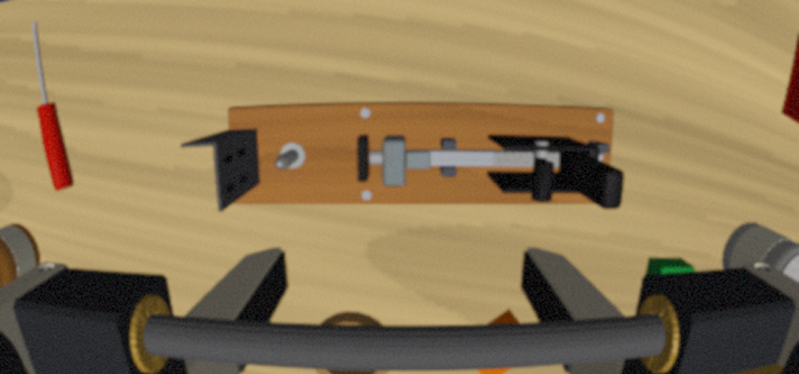

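Run:
```python
from h import *
d=pickle.load(open("d1.pkl","rb"))
w=d["w1"]; P=lambda u,v,z=.03:atz(w,(u+.5)/4.5-.5+215,(v+.5)/4.5-.5+135,z,True)
c=[P(*p) for p in((84,112),(247,59),(315,290),(152,331))]
print(np.round(c,4),"mean",np.mean(c,0),"hole",P(203,199))
print([np.linalg.norm(c[i]-c[i-1]).round(4) for i in range(4)],[np.arctan2(*(b-a)[1::-1]).round(3) for a,b in((c[0],c[1]),(c[3],c[2]),(c[3],c[0]),(c[2],c[1]))])
w=d["w2"]; Q=lambda u,v,z=.018:atz(w,(u+.5)/1.56-.5,(v+.5)/1.56-.5+60,z,True)
b=[Q(*p) for p in((228,107),(611,108),(612,205),(229,204))]
print("board",np.round(b,4),[np.linalg.norm(b[i]-b[i-1]).round(4) for i in range(4)])
m=np.mean(b,0);y=(b[0]+b[3]-b[1]-b[2]);y/=np.linalg.norm(y);yaw=np.arctan2(-y[0],y[1]);x=np.array([y[1],-y[0],0]);print("ctr",m,"yaw",yaw)
L=lambda p:np.round([(p-m)@x,(p-m)@y],4)
for n,q in dict(washer=Q(291,155),tip=Q(281,160,.063),up1=Q(257,130),up2=Q(258,183),f1=Q(358,136,.048),f2=Q(358,181,.048),bar=Q(543,160,.135),h1=Q(597,160,.154),h2=Q(620,206,.154),h3=Q(596,207,.154)).items(): print(n,q.round(4),L(q))
```

```text
[[ 0.453  -0.2365  0.03  ]
 [ 0.4869 -0.2589  0.03  ]
 [ 0.4532 -0.3075  0.03  ]
 [ 0.42   -0.2827  0.03  ]] mean [ 0.45330027 -0.27140349  0.03      ] hole [ 0.45398728 -0.2718246   0.03      ]
[np.float64(0.0568), np.float64(0.0406), np.float64(0.0592), np.float64(0.0414)] [np.float64(-0.585), np.float64(-0.643), np.float64(0.951), np.float64(0.965)]
board [[ 0.6566  0.1323  0.018 ]
 [ 0.7181 -0.2068  0.018 ]
 [ 0.63   -0.2319  0.018 ]
 [ 0.5677  0.1221  0.018 ]] [np.float64(0.0895), np.float64(0.3446), np.float64(0.0916), np.float64(0.3595)]
ctr [ 0.64311467 -0.0460819   0.018     ] yaw 0.1767980198500234
washer [0.6227 0.068  0.018 ] [-1.000e-04  1.159e-01]
tip [0.6261 0.0656 0.063 ] [0.0029 0.1129]
up1 [0.64  0.102 0.018] [0.0229 0.1464]
up2 [0.5924 0.0955 0.018 ] [-0.025   0.1483]
f1 [0.6526 0.0095 0.048 ] [0.0191 0.053 ]
f2 [0.6165 0.0037 0.048 ] [-0.0174  0.0537]
bar [ 0.6702 -0.113   0.135 ] [ 0.0149 -0.0706]
h1 [ 0.6791 -0.1408  0.154 ] [ 0.0188 -0.0996]
h2 [ 0.6543 -0.1647  0.154 ] [-0.0099 -0.1188]
h3 [ 0.6507 -0.1482  0.154 ] [-0.0105 -0.1018]
```

Run:
```python
from h import *
w=pickle.load(open("d1.pkl","rb"))["w1"]
c=np.array([.4537,-.2716]);a=-.613;X=np.array([np.cos(a),np.sin(a)]);Y=np.array([-X[1],X[0]])
for n,l in dict(red=((180,195),(211,210),(187,257)),green=((323,152),(352,108),(385,130),(358,173)),green2=((283,265),(318,241),(340,267)),orange=((155,93),(211,82),(216,122),(164,132))).items():
    print(n,[(np.array([(atz(w,*p,.03,True)[:2]-c)@X,(atz(w,*p,.03,True)[:2]-c)@Y])*1e3).round(0) for p in l])
```

```text
red [array([-91.,   8.]), array([-62., -19.]), array([-111.,  -67.])]
green [array([74.,  9.]), array([118.,  47.]), array([151.,  15.]), array([108., -24.])]
green2 [array([  -3., -109.]), array([ 45., -91.]), array([  64., -134.])]
orange [array([-81., 124.]), array([-19., 115.]), array([-26.,  72.]), array([-85.,  80.])]
```

Run:
```python
from cell import ctrl
from h import *
ctrl.goto([.4537,-.2716,.12],[np.pi,0,-.613])
print(ctrl.move_straight([.4537,-.2716,.026],.12,max_force=15))
ctrl.grab();s=ctrl.sense();print(s["opening"],s["tcp_pos"],s["time_s"])
ctrl.move_straight([.4537,-.2716,.2],.25)
ctrl.goto([.6227,.068,.2],[np.pi,0,.177])
ctrl.move_straight([.6227,.068,.101],.15);ctrl.pause(.3)
d={n:ctrl.grab_frame(n) for n in("scene","side","wrist")}
s=ctrl.sense();print(s["opening"],s["tcp_pos"],s["orientation"],s["wrist_force"],s["time_s"]);d["s"]=s
pickle.dump(d,open("d2.pkl","wb"))
for n in("scene","side"):print(n,proj(d[n],[.6227,.068,.063]))
z=lambda n,u,v:cv2.resize(d[n]["pixels"][v-35:v+35,u-28:u+28],None,fx=7,fy=7,interpolation=2)
cv2.imwrite("pics/c3.png",np.hstack([z("scene",265,243),z("side",218,198)]))
cv2.imwrite("pics/w3.png",d["wrist"]["pixels"])
```

```text
False
0.043917079524755945 [ 0.45366975 -0.27157144  0.02598377] 6.2833
0.043757533609039875 [0.62276779 0.06803363 0.10122738] [ 3.14153573e+00 -3.21422842e-04  1.77074253e-01] [ 0.16788277  0.11281459 -1.41354235] 9.8083
scene [263.71873003 241.37287954]
side [211.27864066 208.18189944]
```

View pics/c3.png

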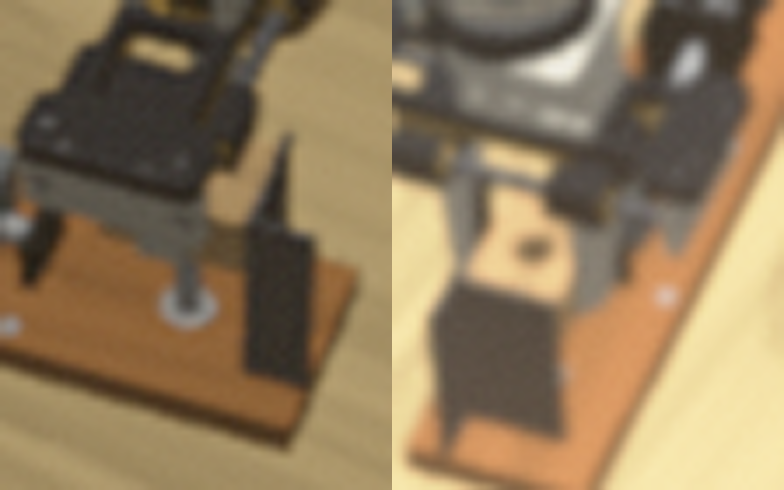

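Run:
```python
from h import *
d=pickle.load(open("d2.pkl","rb"))
print("hole from side",atz(d["side"],(141.5)/7-.5+190,248.5/7-.5+163,.105))
print("washer from scene",atz(d["scene"],188.5/7-.5+237,306.5/7-.5+208,.0185), "upright foot scene",atz(d["scene"],248/7+237,370/7+208,.018))
```

```text
hole from side [0.62754791 0.06501885 0.105     ]
washer from scene [0.62280366 0.0674611  0.0185    ] upright foot scene [0.63947456 0.10654985 0.018     ]
```

View pics/w3.png

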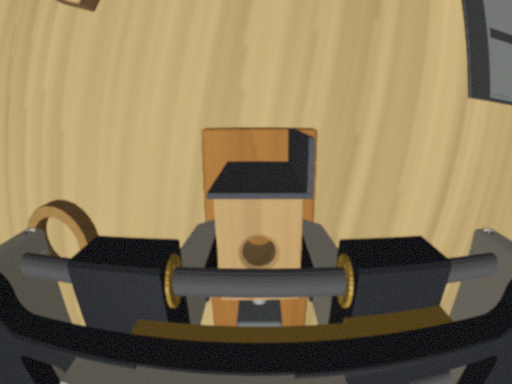

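Run:
```python
from h import *
d=pickle.load(open("d2.pkl","rb"));w=d["wrist"]
for p in((259,250),(259,235),(242,250),(276,250),(259,266)):print(p,atz(w,*p,.1052,True).round(4))
print(proj(w,[.6228,.0678,.1052],True))
a=cv2.resize(w["pixels"][190:310,200:320],None,fx=5,fy=5,interpolation=2);cv2.imwrite("pics/w3c.png",a)
```

```text
(259, 250) [0.6228 0.0685 0.1052]
(259, 235) [0.6213 0.077  0.1052]
(242, 250) [0.6141 0.0669 0.1052]
(276, 250) [0.6316 0.0701 0.1052]
(259, 266) [0.6246 0.0591 0.1052]
[258.66313259 251.2095567 ]
```

View pics/w3c.png

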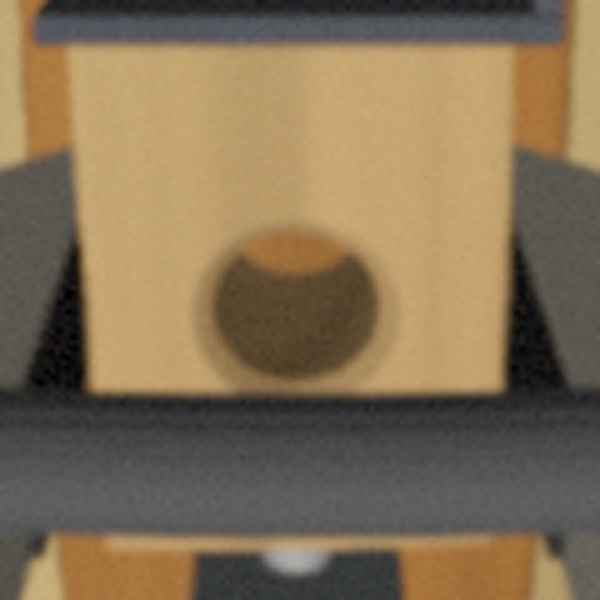

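Run:
```python
from cell import ctrl
from h import *
r=ctrl.move_straight([.6228,.0677,.0445],.06,max_force=8)
s=ctrl.sense();print(r,s["tcp_pos"],s["wrist_force"],s["time_s"])
if not r:
    ctrl.ungrasp();s=ctrl.sense();print(s["tcp_pos"],s["opening"],s["wrist_force"])
    ctrl.move_straight([.6228,.0677,.20],.25)
    ctrl.goto([.63,-.03,.27],[np.pi,0,.177-np.pi/2]); ctrl.pause(.2); w=ctrl.grab_frame("wrist")
    pickle.dump(w,open("d3.pkl","wb"));s=ctrl.sense();print(s["joint_positions"],s["time_s"])
    cv2.imwrite("pics/w4.png",cv2.resize(w["pixels"][110:210,130:420],None,fx=2.75,fy=2.75,interpolation=2))
```

```text
True [0.62253367 0.06774394 0.04630374] [-2.10602914 -0.43066468  8.23845744] 10.6667
```

Contact came 1.8 mm above the planned height, with the block well down the stud. I'll release it and check.

Run:
```python
from cell import ctrl
from h import *
ctrl.ungrasp();s=ctrl.sense();print(s["tcp_pos"],s["opening"],s["wrist_force"])
ctrl.move_straight([.6228,.0677,.20],.25)
ctrl.goto([.63,-.03,.27],[np.pi,0,.177-np.pi/2]); ctrl.pause(.2)
d={n:ctrl.grab_frame(n) for n in("scene","side","wrist")}
pickle.dump(d,open("d3.pkl","wb"));s=ctrl.sense();print(s["joint_positions"],s["time_s"])
a=cv2.resize(d["wrist"]["pixels"][115:205,130:410],None,fx=2.85,fy=2.85,interpolation=2)
z=lambda n,u,v:cv2.resize(d[n]["pixels"][v-30:v+30,u-40:u+40],(399,300),interpolation=2)
b=np.hstack([z("scene",263,238),z("side",218,205)])
cv2.imwrite("pics/w4.png",np.vstack([a,b]))if a.shape[1]==b.shape[1] else print(a.shape,b.shape)
```

```text
[0.62185038 0.06766923 0.04565097] 0.09296834353605116 [ 0.19953152 -0.45980748 -0.48795115]
[-1.21169807e-01  4.73536066e-01  1.39394276e+00 -1.07640376e-05
  1.27426516e+00  1.27219478e+00] 13.9917
```

View pics/w4.png

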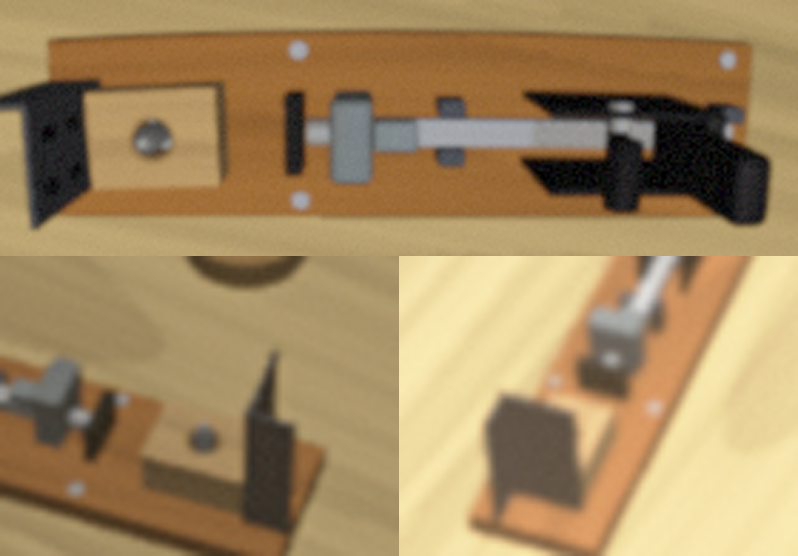

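The block is seated on the stud, its hole over the pin at (152,138), one end at the upright, the other at x≈220 facing the rubber foot at x≈286. Now the pumps.

```bash
cat >> h.py <<'E'
from cell import ctrl
M=np.array([.6431,-.0461]);YAW=.177;BX=np.array([np.cos(YAW),np.sin(YAW)]);BY=np.array([-BX[1],BX[0]])
HY=-.1105
RPY=[np.pi,0,YAW-np.pi/2]
def T(t,z=.131,x=0.): return np.append(M+BX*x+BY*(HY+t/1e3),z)
def st(m=""):
    s=ctrl.sense();f=s["wrist_force"];p=s["tcp_pos"][:2]-M
    print(m,"open %.1f"%(s["opening"]*1e3),"T %.2f"%((p@BY-HY)*1e3),"z %.4f"%s["tcp_pos"][2],"Fx,y,z",(f[:2]@BX).round(1),(f[:2]@BY).round(1),f[2].round(1),"t %.1f"%s["time_s"]);return s
def pic(n):
    w=ctrl.grab_frame("wrist");pickle.dump(w,open(n+".pkl","wb"));return w
E
python3 - <<'E'
from h import *
ctrl.goto(T(11,.24),RPY);st("above")
print(ctrl.move_straight(T(11),.15,max_force=10));st("down");pic("p0")
ctrl.grab();st("grab");ctrl.pause(.2);w=pic("p1");st()
ctrl.ungrasp();st("open");ctrl.pause(.2);pic("p2")
for n,p in dict(foot=(0,.0533,.048),blk=(0,.0857,.048),stud=(0,.1158,.063),bar=(0,HY+.04,.135)).items():
    print(n,proj(w,np.append(M+BX*p[0]+BY*p[1],p[2]),True).round(0))
a=[pickle.load(open(f"p{i}.pkl","rb"))["pixels"][100:300,100:440] for i in(0,1,2)]
v=cv2.resize(np.vstack(a[:2]),None,fx=1.5,fy=1.5,interpolation=2);cv2.imwrite("pics/p.png",v)
E
```

```text
above open 93.6 T 10.48 z 0.2396 Fx,y,z -0.2 0.0 0.4 t 14.6
False
down open 92.7 T 11.01 z 0.1322 Fx,y,z 0.4 -0.0 0.0 t 15.4
grab open 35.3 T 8.21 z 0.1317 Fx,y,z 3.3 -15.2 0.2 t 16.4
 open 35.9 T 8.24 z 0.1317 Fx,y,z 1.9 -14.7 0.3 t 16.7
open open 93.4 T 10.95 z 0.1310 Fx,y,z -0.1 0.1 0.2 t 17.7
foot [ 85. 202.]
blk [ 59. 202.]
stud [ 28. 206.]
bar [197. 252.]
```

View pics/p.png

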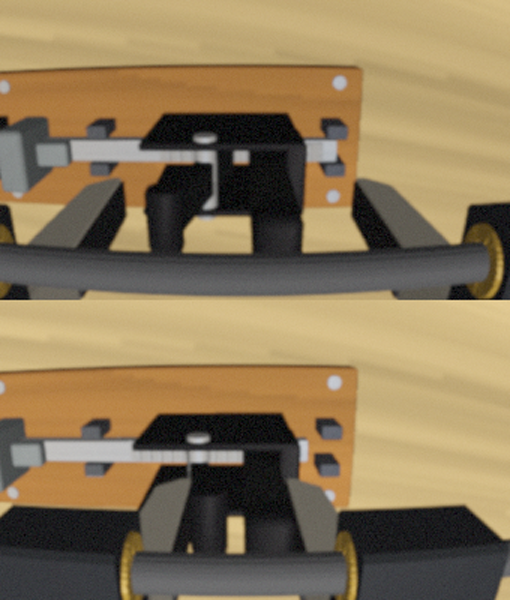

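The upper frame (open) shows the bar at (165,215) and the jaw at (20,155). The lower one (squeezed) shows the bar against the handle and the jaw moved left. The fit puts the handle about 1.8 mm further to -y than I measured. I'll correct that, pump again and measure the jaw with image code.

```bash
sed -i 's/^HY=.*/HY=-.1123/' h.py
cat >> h.py <<'E'
def jawshift(f0,f1,box):
    # box of the template in f0; returns px shift and board-y shift (mm) on the plane z=.066
    x0,y0,x1,y1=box;g=[cv2.cvtColor(f["pixels"],cv2.COLOR_BGR2GRAY) for f in(f0,f1)]
    t=g[0][y0:y1,x0:x1];S=60;xa=max(0,x0-S);reg=g[1][y0-5:y1+5,xa:x1+10]
    r=cv2.matchTemplate(reg,t,cv2.TM_CCOEFF_NORMED);_,v,_,l=cv2.minMaxLoc(r)
    u=l[0]
    if 0<u<r.shape[1]-1:
        a,b,c=r[l[1],u-1:u+2];u+=.5*(a-c)/(a-2*b+c)
    dx=u+xa-x0;cx,cy=(x0+x1)/2,(y0+y1)/2
    d=(atz(f1,cx+dx,cy,.06,True)-atz(f0,cx,cy,.06,True))[:2]@BY*1e3
    return round(dx,2),l[1]-5,round(v,3),round(d,2)
E
python3 - <<'E'
from h import *
ctrl.move_straight(T(10.2),.1);ctrl.grab();ctrl.pause(.1);st("grab");pic("p3")
ctrl.ungrasp();ctrl.move_straight(T(12.8),.1);ctrl.pause(.2);st("open");pic("p4")
L=lambda i:pickle.load(open(f"p{i}.pkl","rb"))
for box in((100,175,130,235),(76,180,92,228),(122,190,150,215)):
    print(box,"p0-p2",jawshift(L(0),L(2),box),"p0-p4",jawshift(L(0),L(4),box))
v=np.vstack([L(i)["pixels"][165:240,0:200] for i in(0,2,3,4)]);v=cv2.resize(v,None,fx=2,fy=2,interpolation=2)
cv2.imwrite("pics/q.png",np.hstack([v[:300],v[300:]]))
E
```

```text
grab open 35.2 T 9.88 z 0.1318 Fx,y,z 1.6 -1.1 6.0 t 19.3
open open 93.0 T 12.80 z 0.1310 Fx,y,z 0.1 0.2 -0.2 t 20.8
(100, 175, 130, 235) p0-p2 (np.float32(-13.69), 0, 0.948, np.float64(13.06)) p0-p4 (np.float32(-25.09), 0, 0.938, np.float64(24.99))
(76, 180, 92, 228) p0-p2 (np.float32(-11.18), 0, 0.778, np.float64(11.89)) p0-p4 (np.float32(-25.67), -2, 0.771, np.float64(29.33))
(122, 190, 150, 215) p0-p2 (np.float32(-14.19), 0, 0.973, np.float64(12.63)) p0-p4 (np.float32(-26.27), -1, 0.956, np.float64(24.29))
```

View pics/q.png

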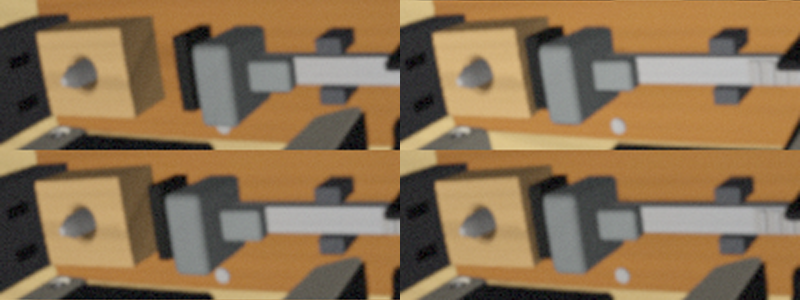

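Two pumps have moved the jaw about 24.5 mm, and the foot is now just short of the block. By my measurement about 9.5 mm remains until the block sits against the upright. One more full pump should leave the pad 2–3 mm in.

Run:
```python
from h import *
ctrl.move_straight(T(10.2),.1);ctrl.grab();ctrl.pause(.1);st("grab");pic("p5")
ctrl.ungrasp();ctrl.move_straight(T(12.8),.1);ctrl.pause(.2);st("open");pic("p6")
L=lambda i:pickle.load(open(f"p{i}.pkl","rb"))
for n,box in dict(jaw=(100,175,130,235),rod=(122,190,150,215)).items():
    for i in(2,4,6):print(n,i,jawshift(L(0),L(i),box))
blk=(20,176,58,225)
for i in(4,6):print("block",i,jawshift(L(0),L(i),blk))
v=np.vstack([L(i)["pixels"][165:240,0:100] for i in(0,4,5,6)]);v=cv2.resize(v,None,fx=4,fy=4,interpolation=2)
cv2.imwrite("pics/r.png",np.hstack([v[:600],v[600:]]))
```

```text
grab open 35.2 T 9.87 z 0.1319 Fx,y,z 1.8 -1.2 6.4 t 22.2
open open 93.3 T 12.80 z 0.1310 Fx,y,z 0.2 -0.3 -1.5 t 23.7
jaw 2 (np.float32(-13.69), 0, 0.948, np.float64(13.06))
jaw 4 (np.float32(-25.09), 0, 0.938, np.float64(24.99))
jaw 6 (np.float32(-31.63), -1, 0.907, np.float64(32.11))
rod 2 (np.float32(-14.19), 0, 0.973, np.float64(12.63))
rod 4 (np.float32(-26.27), -1, 0.956, np.float64(24.29))
rod 6 (np.float32(-33.08), -1, 0.951, np.float64(31.09))
block 4 (np.float32(-0.64), 0, 0.988, np.float64(-0.06))
block 6 (np.float32(-1.91), -1, 0.983, np.float64(1.7))
```

The jaw gained only about 7 mm net. The spring probably pushed it back to the 4.5 N drag (pad ≈3 mm) on release. I'll compare with the squeezed frame numerically.

Run:
```python
from h import *
L=lambda i:pickle.load(open(f"p{i}.pkl","rb"))
for i,j in((2,3),(3,4),(3,5),(4,5),(4,6),(5,6)):
    sx=-14 if i==2 else -25
    o=[]
    for b in((100,175,130,235),(122,190,150,215)):
        bx=(b[0]+sx-(32+sx if i==5 else 0),b[1],b[2]+sx-(32+sx if i==5 else 0),b[3])
        o.append(jawshift(L(i),L(j),bx)[2:])
    print(i,j,"jaw,rod",o)
# dark-foot / jaw columns on row band
for i in(0,2,4,5,6):
    g=cv2.cvtColor(L(i)["pixels"],cv2.COLOR_BGR2GRAY);print(i,g[186:192,55:120].mean(0).astype(int).tolist())
```

```text
2 3 jaw,rod [(0.951, np.float64(11.69)), (0.974, np.float64(11.33))]
3 4 jaw,rod [(0.982, np.float64(0.16)), (0.976, np.float64(0.19))]
3 5 jaw,rod [(0.95, np.float64(11.05)), (0.988, np.float64(10.82))]
4 5 jaw,rod [(0.926, np.float64(10.94)), (0.98, np.float64(10.71))]
4 6 jaw,rod [(0.981, np.float64(6.84)), (0.991, np.float64(6.75))]
5 6 jaw,rod [(0.952, np.float64(-3.95)), (0.977, np.float64(-3.88))]
0 [166, 166, 165, 166, 165, 152, 121, 91, 84, 84, 88, 85, 88, 88, 86, 84, 80, 80, 81, 80, 82, 84, 88, 104, 115, 119, 119, 120, 119, 120, 113, 94, 64, 43, 38, 42, 39, 37, 27, 22, 31, 60, 82, 95, 102, 102, 104, 107, 109, 106, 107, 107, 106, 108, 108, 107, 103, 100, 86, 75, 65, 64, 66, 66, 68]
2 [166, 166, 166, 165, 158, 135, 102, 85, 85, 86, 89, 87, 86, 86, 84, 83, 80, 79, 75, 63, 46, 43, 42, 41, 39, 32, 34, 54, 84, 100, 106, 110, 110, 109, 113, 111, 113, 112, 112, 113, 112, 110, 105, 98, 85, 72, 67, 66, 66, 65, 66, 66, 68, 67, 66, 66, 66, 65, 65, 65, 66, 66, 66, 71, 85]
4 [166, 165, 167, 166, 158, 134, 102, 86, 79, 64, 50, 41, 40, 39, 38, 36, 58, 86, 102, 105, 108, 109, 108, 110, 110, 110, 111, 111, 111, 110, 106, 97, 86, 72, 64, 64, 67, 65, 66, 66, 66, 66, 65, 67, 67, 65, 64, 65, 64, 66, 67, 65, 70, 81, 98, 107, 110, 110, 111, 112, 114, 115, 114, 115, 114]
5 [179, 170, 137, 86, 66, 88, 102, 106, 109, 112, 112, 113, 115, 115, 116, 114, 113, 110, 103, 92, 80, 71, 73, 74, 72, 73, 73, 73, 75, 74, 73, 74, 74, 75, 73, 73, 72, 71, 73, 72, 77, 94, 115, 126, 129, 129, 128, 127, 129, 128, 129, 129, 129, 129, 128, 128, 129, 130, 132, 133, 132, 132, 133, 133, 133]
6 [166, 167, 164, 151, 112, 64, 40, 39, 43, 51, 71, 91, 102, 105, 107, 109, 109, 110, 110, 110, 110, 110, 110, 105, 100, 87, 75, 66, 65, 66, 66, 65, 66, 66, 66, 67, 66, 67, 66, 65, 65, 66, 65, 66, 64, 67, 71, 86, 100, 109, 109, 111, 111, 111, 111, 110, 110, 110, 111, 113, 113, 114, 115, 113, 114]
```

The squeezed frame puts the jaw about 3.9 mm further on than after release. At the 4.5 N drag the pad keeps about 3 mm, so it was about 7 mm in at the squeeze and never bottomed. For the final hold I need about +3.2 mm from here. I'll pull the lever with the open gripper's lever-side finger, because that gives fine stroke control with force and camera feedback.

```bash
cat >> h.py <<'E'
def jaw6(i):
    f=pickle.load(open("p6.pkl","rb"));g=pic(i)
    return [(lambda r:(float(r[2]),float(r[3])))(jawshift(f,g,b)) for b in((68,175,98,235),(89,190,117,215),(78,178,112,225))]
E
python3 - <<'E'
from h import *
print("ref",jaw6("s0"))
ctrl.move_straight(T(2),.1)
for k,t in enumerate((0,-2,-4,-6)):
    ctrl.move_straight(T(t),.05);ctrl.pause(.15);st("T%g"%t);j=jaw6("s%d"%(k+1));print(j)
    if np.median([a[1] for a in j])>2: break
E
```

```text
ref [(0.996, -0.04), (0.996, -0.0), (0.996, 0.01)]
T0 open 92.7 T 0.33 z 0.1309 Fx,y,z -0.1 2.8 0.6 t 24.5
[(0.972, -0.4), (0.977, -0.65), (0.982, -0.71)]
T-2 open 93.1 T -1.77 z 0.1313 Fx,y,z -0.1 5.9 5.1 t 24.9
[(0.968, -0.47), (0.984, -0.69), (0.973, -0.78)]
T-4 open 92.8 T -3.88 z 0.1313 Fx,y,z 0.7 5.0 3.9 t 25.4
[(0.957, -0.58), (0.983, -0.84), (0.966, -0.91)]
T-6 open 92.8 T -5.76 z 0.1313 Fx,y,z 0.9 6.3 5.4 t 25.8
[(0.947, -0.6), (0.973, -0.87), (0.971, -1.0)]
```

Run:
```python
from h import *
k=5
for t in np.arange(-7,-13.1,-1):
    ctrl.move_straight(T(t),.03);ctrl.pause(.15);st("T%g"%t);j=jaw6("s%d"%k);k+=1;print([a[1] for a in j])
    if np.median([a[1] for a in j])>1.2: break
```

```text
T-7 open 92.9 T -6.16 z 0.1313 Fx,y,z 0.5 8.7 7.1 t 26.3
[-0.33, -0.8, -0.93]
T-8 open 92.8 T -6.86 z 0.1314 Fx,y,z -1.9 9.6 7.3 t 26.7
[0.12, -0.43, -0.5]
T-9 open 93.0 T -7.63 z 0.1315 Fx,y,z -2.5 12.0 7.9 t 27.2
[0.64, 0.15, 0.05]
T-10 open 93.0 T -8.47 z 0.1317 Fx,y,z -1.9 13.2 8.5 t 27.6
[1.1, 0.67, 0.57]
T-11 open 93.2 T -9.33 z 0.1317 Fx,y,z -1.1 13.8 10.2 t 28.1
[1.66, 1.21, 1.15]
```

Run:
```python
from h import *
def meas(n,r0=186,r1=192):
    f=pickle.load(open(n+".pkl","rb"));g=cv2.GaussianBlur(cv2.cvtColor(f["pixels"],cv2.COLOR_BGR2GRAY).astype(float),(1,5),0)
    p=g[r0:r1].mean(0);lo,hi=(25,115)
    m=lo+int(np.argmin(p[lo:hi]));b=p[m]
    # jaw edge: crossing to 72 right of dark band; foot edge: crossing left
    d=[i for i in range(lo,hi) if p[i]<62];
    # contiguous run containing m
    a=m
    while p[a-1]<62:a-=1
    c=m
    while p[c+1]<72:c+=1
    x1=a-1+(p[a-1]-62)/(p[a-1]-p[a]); x2=c+(72-p[c])/(p[c+1]-p[c])
    row=(r0+r1-1)/2
    y1=(atz(f,x1,row,.048,True)[:2]-M)@BY*1e3;y2=(atz(f,x2,row,.062,True)[:2]-M)@BY*1e3
    print(n,round(x1,2),round(x2,2),"foot",y1.round(2),"jaw",y2.round(2),"D",(y1-y2).round(2))
for R in((186,192),(192,198),(198,205)):
    for n in("p0","p2","p3","p4","p5","p6","s0","s1","s4","s7","s9"):
        try:meas(n,*R)
        except Exception as e:print(n,e)
```

```text
p0 87.11 96.55 foot 52.86 jaw 33.68 D 19.18
p2 74.1 82.61 foot 67.19 jaw 47.53 D 19.66
p3 62.77 69.44 foot 78.7 jaw 59.74 D 18.96
p4 64.2 71.54 foot 79.28 jaw 59.74 D 19.54
p5 59.22 59.26 foot 83.27 jaw 71.77 D 11.5
p6 60.11 65.08 foot 84.45 jaw 67.17 D 17.28
s0 60.1 65.01 foot 84.44 jaw 67.23 D 17.21
s1 50.76 54.56 foot 84.26 jaw 67.35 D 16.91
s4 46.59 49.95 foot 84.16 jaw 67.33 D 16.83
s7 45.7 47.97 foot 84.23 jaw 68.66 D 15.58
s9 44.96 45.76 foot 83.87 jaw 70.1 D 13.76
p0 87.83 95.92 foot 52.96 jaw 35.12 D 17.84
p2 75.05 82.28 foot 67.1 jaw 48.79 D 18.31
p3 63.72 68.79 foot 78.64 jaw 61.5 D 17.14
p4 65.15 71.15 foot 79.22 jaw 61.18 D 18.04
p5 93.08 83.84 foot 43.97 jaw 44.71 D -0.74
p6 61.26 64.75 foot 84.14 jaw 68.61 D 15.54
s0 61.22 64.68 foot 84.19 jaw 68.67 D 15.52
s1 51.8 54.36 foot 84.14 jaw 68.76 D 15.38
s4 47.56 49.68 foot 84.14 jaw 68.89 D 15.25
s7 46.86 47.76 foot 83.96 jaw 70.15 D 13.81
s9 71.17 70.63 foot 50.75 jaw 40.7 D 10.06
p0 88.72 96.75 foot 53.0 jaw 35.18 D 17.82
p2 76.25 83.3 foot 66.85 jaw 48.74 D 18.11
p3 64.58 69.66 foot 78.85 jaw 61.67 D 17.18
p4 65.94 72.08 foot 79.52 jaw 61.27 D 18.24
p5 94.45 -104.0 foot 43.48 jaw 514.0 D -470.53
p6 62.17 65.79 foot 84.33 jaw 68.6 D 15.73
s0 62.19 65.75 foot 84.29 jaw 68.63 D 15.66
s1 52.79 55.42 foot 84.27 jaw 68.78 D 15.48
s4 48.66 50.7 foot 84.12 jaw 68.98 D 15.15
s7 47.95 48.73 foot 83.96 jaw 70.32 D 13.64
s9 68.63 70.41 foot 55.16 jaw 42.12 D 13.04
```

Two image measures and the lever kinematics agree: the pad is about 5.3–5.8 mm in. One small nudge, then check stability and that the rest of the scene is undisturbed.

Run:
```python
from h import *
ctrl.move_straight(T(-11.5),.02);ctrl.pause(.3);st("hold");print([a[1] for a in jaw6("f0")])
ctrl.pause(1.2);st("hold");print([a[1] for a in jaw6("f1")])
d0=pickle.load(open("d0.pkl","rb"))
for n in("scene","side"):
    f=ctrl.grab_frame(n)["pixels"];df=cv2.absdiff(f,d0[n]["pixels"]).max(2)
    c,_,s,ce=cv2.connectedComponentsWithStats((cv2.medianBlur(df,3)>35).astype(np.uint8))
    print(n,[(s[i,:5].tolist()) for i in range(1,c) if s[i,4]>8])
```

```text
hold open 93.1 T -9.70 z 0.1317 Fx,y,z -1.4 14.4 11.9 t 28.7
[1.9, 1.53, 1.43]
hold open 92.5 T -9.71 z 0.1318 Fx,y,z -1.8 14.5 10.4 t 29.9
[1.91, 1.54, 1.43]
scene [[151, 0, 5, 5, 21], [144, 0, 137, 215, 12222], [334, 0, 15, 28, 240], [276, 34, 74, 79, 1306], [345, 34, 41, 16, 249], [151, 41, 14, 21, 157], [345, 51, 7, 5, 26], [313, 55, 5, 7, 19], [356, 56, 53, 67, 2588], [166, 200, 7, 6, 34], [179, 221, 4, 5, 17], [225, 228, 47, 30, 540]]
side [[210, 0, 296, 234, 26801], [360, 69, 12, 8, 72], [359, 170, 6, 4, 18], [368, 178, 4, 3, 9], [359, 180, 11, 36, 283], [210, 186, 18, 29, 307], [438, 186, 33, 23, 212], [387, 188, 7, 9, 35], [394, 197, 12, 18, 120], [335, 206, 106, 99, 3607], [446, 209, 34, 53, 925], [386, 216, 10, 17, 79], [331, 237, 4, 5, 14]]
```

```bash
python3 -c "
from cell import ctrl
print(ctrl.sign_off())"
```

```text
the job is handed in; nothing more can be done
None
```

The shelf foot hangs on the stud, and I handed the job in at about 30 s with the lever held and the rubber foot pressed an estimated 6 mm into the jaw. I have no verdict back.

- **Placing:** I picked the pale drilled block and lowered it onto the stud. It touched 1.8 mm above the planned height, so I let go there. The close picture afterwards showed it flat, with one small end at the upright and the other facing the jaw.
- **Pumping:** I gave the lever three full squeezes with the gripper. The third pressed the foot about 7 to 7.5 mm in, and on release the spring pushed the jaw back about 4 mm. For the fourth I pulled the lever with the lever-side finger only, fingers open, for finer control.
- **Last checks:**
  - The pad is about 5.5 to 6.2 mm in by the jaw and foot edges in the images and the lever travel.
  - The lever force of about 14.5 N would suggest less, nearer 4 mm. I trusted the images because friction on the bar blurs the force reading.
  - The jaw did not move over a 1.2 s hold.
  - Comparing with the first pictures, I saw changes only around the arm, the clamp and the block. The arm hides part of the table, so that check is not complete.
- **Not checked:** I had used all 12 pictures, so the final held state was measured by image code only, not viewed.

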